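# Roll a tube blank into the V-block and set it against the stop

### The job

Roll the long round bar along the bench with your fingertips, up the ramp of the V-block and into its V, and push it endways along the V until its end rests against the stop plate. Only touch and push the bar: never grasp it or lift it off what it rolls on. Leave the other three things where they stand, and finish with the bar lying still in the V, against the stop, and your hand clear.

Things in the scene. Friction and masses are not known exactly. Their poses are not given: they have to be found in the camera images.
- bar_center (a point): centre of the loose round bar, an aluminium tube blank with dark bores, lying on the bench: 40 mm diameter, 130 mm long, about 0.3 kg. The point is on its axis at mid-length, 20 mm above what it lies on. x runs along the bar; y and z turn as it rolls. It starts on the ramp's side, parallel to the V within 0.13 rad, 190 to 270 mm from the V's middle line.
- bar: the same round bar: origin and axes as for its centre point. It is smooth and rolls easily: when the finger stops it rolls on some way, and let go on the ramp it rolls back down. It starts 8 to 30 mm too far from the stop plate, measured along the V. Sliding it along the V once seated takes 1 to 3 N.
- vblock: steel V-block fixed to the bench, 110 mm long. Origin: on the bench surface below the V's middle line, half-way along. x runs along the V towards the stop plate, y level across the V away from the ramp, z up. The V (faces at 45 degrees) is 3 mm above the bench at y = 0; its far face rises to 38 mm height at y = 35 mm, with a solid block as high behind it to y = 55 mm.
- vblock_lip (a point): middle of the near lip of the V, the top edge of the ramp: 18 mm above the bench, at y = -15 mm of the V-block. The ramp is as long as the V-block (110 mm along x) and rises evenly to this lip from the bench at y = -95 mm. Axes as the V-block's. The bar seated in the V has its axis 31 mm above the bench, over y = 0.
- vblock_stop (a point): point on the stop plate's face where the seated bar's end touches: 31 mm above the bench, x = 55 mm, y = 0 of the V-block. The upright plate is 46 mm high, 8 mm thick, from y = -22 to 55 mm. With the bar against it, the bar's centre is at x = -10 mm and its other end stands out 20 mm past the V-block's open end (x = -55 mm). Axes as the V-block's.
- jar_mid (a point): bystander: a small amber glass jar with a black cap, 48 mm diameter, 60 mm high, standing; the point is half-way up.
- short_mid (a point): bystander: a short aluminium bar standing on end, 30 mm diameter, 55 mm high; the point is half-way up.
- loupe_mid (a point): bystander: a black magnifier standing on its foot, 46 mm diameter, 40 mm high; the point is half-way up.
There are look-alikes about, which are no part of the job. There is more than one size of the bar; the job needs the largest.

How it is judged:
On the way, in this order (a step that is already met when the one before it is completed fails the run):
1. the bar is rolling along the bench towards the V-block (angular speed of bar above 0.7 rad/s and y of bar_center in the frame of vblock below -0.1 m and distance of bar_center from where it was at the start of the episode above 0.02 m), for 0.1 s.
2. the bar lies in the V (y of bar_center in the frame of vblock between -0.004 and 0.004 m and z of bar_center in the frame of vblock between 0.027 and 0.0345 m and angle between the x axis of bar_center and the x axis of vblock, either way round below 0.06 rad), for 0.2 s.
At the end, for the whole second after the job is handed in: The bar lies in both faces of the V (axis within 4 mm of the V's middle line, parallel within 0.06 rad), its end within 2.5 mm of the stop plate, at rest (all of step 2 and x of bar_center in the frame of vblock between -0.0125 and -0.006 m and linear speed of bar below 0.01 m/s and angular speed of bar below 0.3 rad/s); the robot touches nothing.
It fails at once if the bar is lifted off the bench (height (world z) of bar_center above 0.028 m and y of bar_center in the frame of vblock below -0.12 m).
It fails at once if the bar is lifted off the V-block or pushed over it (height (world z) of bar_center above 0.048 m).
It fails at once if one end of the bar is raised (angle between bar_center's own x axis and vertical below 1.27 rad or angle between bar_center's own x axis and vertical above 1.87 rad).
It fails at once if a bystander is moved by more than 20 mm (distance of any of jar_mid, short_mid, loupe_mid from where it was at the start of the episode above 0.02 m).
It also fails if it takes over 51 s, if anything falls off the work surface, if the arm or the gripper's body presses on something with over 40 N, if the wrist force passes 120 N, or if a joint passes its speed limit or range.

### The arm

A 6-joint arm with a two-finger parallel gripper is mounted at the origin on the work surface. World frame = base frame: x ahead of the robot, y to its left, z up, the work surface at z = 0. Lengths are in m, angles in rad, forces in N, time in s.
With the tool pointing down it reaches from about 0.35 to 0.8 m from the base axis. Payload 7.3 kg.
Tool frame: the origin (TCP) lies between the finger pads; the fingertips stand 25 mm ahead of it and the grasp point (between the pads) lies 6 mm ahead of it (r.tip_extent is the distance from the TCP to the fingertips, in m); z points along the fingers, y is the direction in which the jaws open and shut (so a half turn about z gives the same grasp; the last joint's range is limited). The gripper opens to 85 mm and grips with 20 to 120 N. Pads are 22 mm wide; open, the fingers measure 114 mm over their backs; the gripper's body (76 mm by 85 mm) begins 54 mm behind the grasp point. The pads swing forward as they close: fully open they stand 13 mm farther back than shut.
Start: joints at [1.036, 0.342, 1.524, -0, 1.275, -0.146], TCP at [0.199, 0.486, 0.233] pointing down, gripper open.
Joint ranges: [-2.53, 2.53], [-0.77, 2.02], [0.04, 2.7], [-1, 4.14], [0.28, 2.66], [-3.11, 3.11]. Speed limits (rad/s): [2.57, 2.57, 3.14, 3.14, 3.14, 3.14].

### API

Orientations are given as a unit quaternion [x, y, z, w].
In Python, from workcell import r, command_gripper, optics gives the robot as it stands. The module is installed in compiled form; this text tells all that it offers. Calls block until the motion is done:
- r.reach(position, orientation): joint-space move of the TCP to a pose.
- r.move_straight(position, orientation=None, speed=0.15, max_force=None): straight line of the TCP; orientation=None keeps the orientation; speed is the mean speed in m/s. With max_force (N) it stops when the force on the tool has changed by that much, and returns True; else False.
- r.movej(angles): joint-space move.
- command_gripper(opening, force=None): finger opening in m; force is the grip in N (None keeps the last); returns when the fingers have stopped.
- r.hold(seconds).
- r.solve_ik(position, orientation): joint angles nearest the present ones, or None.
- r.read_state(): the state.
- optics.get_image(name): name is "scene" or "top" or "wrist"; returns (picture, depth): 384x512x3 uint8, red, green, blue; 384x512 float32, m along the optical axis (not along the pixel's ray), 0 where there is no reading.
- optics.camera_model(name): a dict with "K" (3x3 intrinsics, pixels), "R" (3x3) and "t" (3): a world point X has camera coordinates R X + t; the wrist camera has in their place "tool_from_camera" (4x4, takes a point from camera to tool coordinates, whose origin is the TCP and whose axes are the flange's). Camera axes: x right, y down, z forward; pixel columns grow to the right and rows downward; lengths in m; the calibration is good to about 2 mm. A picture is of the moment at which its call begins: read the wrist's pose just before it. camera_model takes no time and is no camera call.
A pose or a line that the arm cannot do raises r.PlanningError and nothing moves.
- r.finish_job(): hands the job in, once; it reports no verdict.
The state is a dict: "time_s": time; "joint_positions": joint angles; "dq": joint speeds; "tau": joint torques, N m; "eef_pos": TCP position; "eef_rot": TCP orientation; "contact_force": force on the tool from outside, world axes, zero at the start; "torque": the same for the moment, N m; "grip_width": finger opening in m.
Only numpy, scipy, OpenCV 4.12 (cv2) and the standard library are available. Lean on these libraries where they do the work, as an engineer would, in place of code of your own. Each camera call takes 0.05 s, during which the arm holds its last target.

## Working session

There is one attempt and no reset: what is moved stays moved. The work goes in short steps, each a Python script; the robot and the scene stay as the last script left them, time stands still between calls to the robot, and variables do not carry over. Pictures are saved under pics/ and viewed, and the job is handed in when it is done.

```bash
mkdir -p pics; cat > h.py <<'E'
import numpy as np, cv2
from workcell import r, command_gripper, optics
def save(n,f):
    im,d=optics.get_image(n); cv2.imwrite('pics/'+f+'.png',im[:,:,::-1]); np.save('pics/'+f+'.npy',d); return im,d
def world(n,u,v,d):
    c=optics.camera_model(n);K=c['K'];p=np.linalg.inv(K)@np.array([u,v,1.])*d
    return np.array(c['R']).T@(p-np.array(c['t']))
def ray(n,u,v,z):
    c=optics.camera_model(n);R=np.array(c['R']);t=np.array(c['t'])
    o=-R.T@t;dr=R.T@(np.linalg.inv(c['K'])@np.array([u,v,1.]))
    return o+dr*(z-o[2])/dr[2]
E
python3 - <<'E'
from h import *
for n in ['scene','top']:
    save(n,n+'0'); c=optics.camera_model(n); print(n,np.round(-np.array(c['R']).T@c['t'],3),np.round(c['K'],1).tolist())
print(r.read_state(), r.tip_extent)
E
```

```text
scene [ 1.127 -0.537  0.559] [[392.1, 0.0, 252.5], [0.0, 392.1, 191.0], [0.0, 0.0, 1.0]]
top [0.507 0.005 1.22 ] [[430.7, 0.0, 260.5], [0.0, 430.7, 187.1], [0.0, 0.0, 1.0]]
{'time_s': 0.1, 'joint_positions': array([ 1.03598606e+00,  3.42638791e-01,  1.52493307e+00,  5.89587004e-06,
        1.27541456e+00, -1.46021253e-01]), 'dq': array([ 0.00039002, -0.00170604, -0.00197651, -0.00037455, -0.00038113,
       -0.00083033]), 'tau': array([ 5.94586127e-04, -4.34447551e+01, -2.46490556e+01, -2.86702152e-04,
        4.86978752e-03,  1.50077130e-05]), 'eef_pos': array([0.19881093, 0.48550632, 0.23229882]), 'eef_rot': array([ 1.93173278e-01,  9.81164410e-01, -6.55951864e-04, -2.35332571e-04]), 'contact_force': array([-0.03332556, -0.38636513,  0.68342918]), 'torque': array([ 0.01263313, -0.02812453,  0.07123471]), 'grip_width': 0.08515894778883946} 0.025
```

View pics/scene0.png

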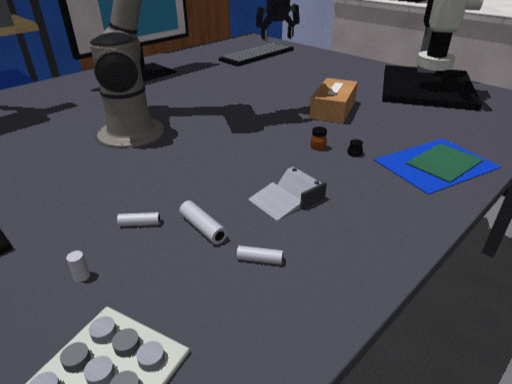

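View pics/top0.png

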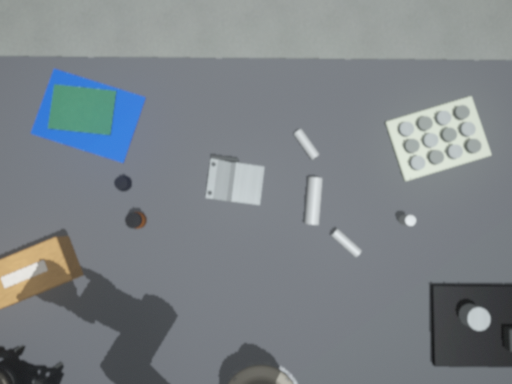

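```bash
python3 - <<'E'
import cv2,numpy as np
a=cv2.imread('pics/top0.png')[110:260,190:370]; cv2.imwrite('pics/tz.png',cv2.resize(a,None,fx=4.4,fy=4,interpolation=cv2.INTER_CUBIC)[:600,:800])
b=cv2.imread('pics/scene0.png')[150:280,170:340]; cv2.imwrite('pics/sz.png',cv2.resize(b,None,fx=4.5,fy=4.5,interpolation=cv2.INTER_CUBIC))
E
```

```text
(no output)
```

View pics/tz.png

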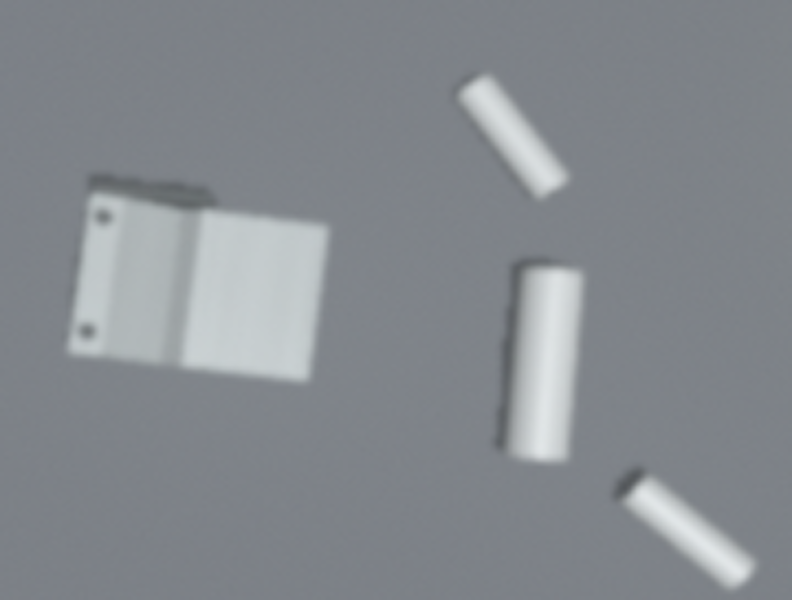

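View pics/sz.png

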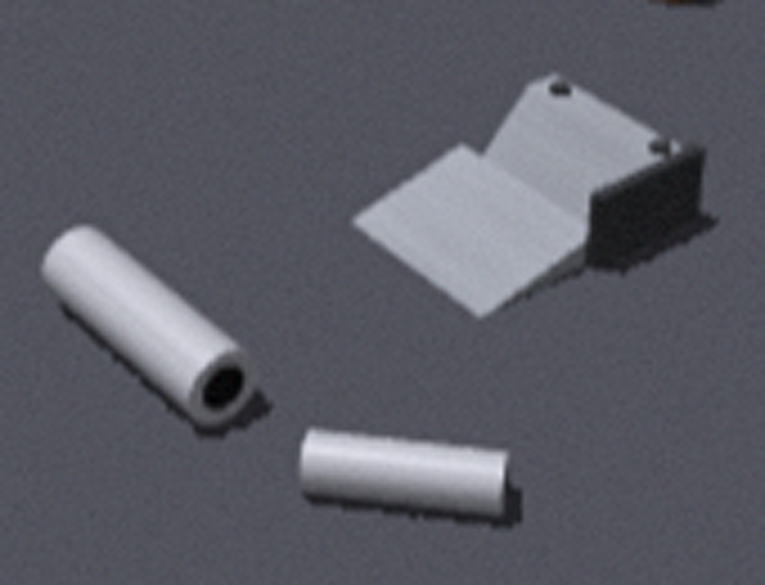

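```bash
cat > seg.py <<'E'
from h import *
def objs(im,off=(0,0),thr=150,mn=100):
    hsv=cv2.cvtColor(im,cv2.COLOR_RGB2HSV)
    m=((hsv[...,2]>thr)&(hsv[...,1]<40)).astype(np.uint8)
    cs,_=cv2.findContours(m,cv2.RETR_EXTERNAL,cv2.CHAIN_APPROX_NONE)
    return [c for c in cs if cv2.contourArea(c)>mn],m
E
python3 - <<'E'
from seg import *
im=cv2.imread('pics/top0.png')[:,:,::-1].copy(); d=np.load('pics/top0.npy')
print(im[150,270],im[182,245],im[200,314])
cs,m=objs(im)
for c in cs:
    (u,v),s,a=cv2.minAreaRect(c)
    if 190<u<370 and 100<v<270:
        b=cv2.boxPoints(((u,v),s,a)); print(np.round((u,v),1),np.round(s,1),round(a,1)); 
        for p in b: print('   ',np.round(p,1),np.round(ray('top',*p,0.02),4))
# depth-derived
H=np.zeros(d.shape);XY=np.zeros(d.shape+(3,))
for v in range(100,270):
    for u in range(110,430):
        if d[v,u]>0: XY[v,u]=world('top',u,v,d[v,u])
np.save('pics/xyz.npy',XY)
np.set_printoptions(linewidth=250)
print('col scan row182 z mm'); print((XY[182,200:275,2]*1000).round().astype(int)); print((XY[182,200:275,1]*1000).round().astype(int))
print((XY[200,300:330,2]*1000).round().astype(int))
print((XY[150:215,225,2]*1000).round().astype(int));print((XY[150:215,225,0]*1000).round().astype(int))
E
```

```text
[126 131 136] [196 203 204] [222 227 228]
[346.8 243.1] [34.2 10.3] 41.8
    [330.6 235.5] [ 0.4592 -0.1912  0.02  ]
    [337.5 227.9] [ 0.4805 -0.2104  0.02  ]
    [363.  250.7] [ 0.4182 -0.2805  0.02  ]
    [356.1 258.3] [ 0.3971 -0.2614  0.02  ]
[314.  200.9] [13.9 48.8] 4.8
    [305.1 224.7] [ 0.4887 -0.1205  0.02  ]
    [309.2 176. ] [ 0.6245 -0.1319  0.02  ]
    [323.  177.2] [ 0.6215 -0.1706  0.02  ]
    [318.9 225.8] [ 0.4858 -0.1588  0.02  ]
[235.  181.7] [56.3 41.3] 7.9
    [204.3 198.3] [0.5599 0.1607 0.02  ]
    [209.9 157.4] [0.6749 0.1467 0.02  ]
    [265.7 165.1] [ 0.6543 -0.01    0.02  ]
    [260. 206.] [0.5396 0.0051 0.02  ]
[306.5 143.6] [33.6  9.9] 54.5
    [292.7 132.8] [ 0.7466 -0.0856  0.02  ]
    [300.7 127. ] [ 0.7631 -0.1083  0.02  ]
    [320.3 154.4] [ 0.6858 -0.1631  0.02  ]
    [312.2 160.1] [ 0.6694 -0.1405  0.02  ]Traceback (most recent call last):
  File "<stdin>", line 14, in <module>
  File "h.py", line 6, in world
    c=optics.camera_model(n);K=c['K'];p=np.linalg.inv(K)@np.array([u,v,1.])*d
ValueError: time passes only in moves, steps and waits
```

```bash
cat >> h.py <<'E'
def cloud(n,d):
    c=optics.camera_model(n);K=np.array(c['K']);R=np.array(c['R']);t=np.array(c['t'])
    v,u=np.indices(d.shape);P=np.stack([(u-K[0,2])/K[0,0]*d,(v-K[1,2])/K[1,1]*d,d],-1)
    return (P-t)@R
E
python3 - <<'E'
from seg import *
np.set_printoptions(linewidth=250)
for n in ['top','scene']:
    XY=cloud(n,np.load(f'pics/{n}0.npy')); np.save(f'pics/{n}_xyz.npy',XY)
    if n=='top':
        print((XY[182,200:275,2]*1000).round().astype(int)); print((XY[182,200:275,1]*1000).round().astype(int))
        print((XY[200,300:330,2]*1000).round().astype(int));print((XY[200,300:330,1]*1000).round().astype(int))
        print((XY[150:215,225,2]*1000).round().astype(int));print((XY[150:215,225,0]*1000).round().astype(int))
    else:
        P=XY.reshape(-1,3)
        for nm,(lo,hi) in {'bar':((.46,-.19),(.65,-.1)),'vb':((.5,-.02),(.7,.18))}.items():
            q=P[(P[:,0]>lo[0])&(P[:,0]<hi[0])&(P[:,1]>lo[1])&(P[:,1]<hi[1])]
            print(nm,len(q),np.percentile(q[:,2],[1,5,25,50,75,95,99]).round(4))
E
```

```text
[  -1    1   -3    4    0    3    3    1   36   38   38   40   39   39   35   34   34   34   26   25   24   19   18   19   17   12   10    9    4    7    5   16   13   19   16   16   18   16   16   16   15   11   12   11   11    7    5   13    9
   10    2    7    6    7    8    1    0    4    4 1220    4    2    4   -6    0    3    1   -1   -1    1   -2   -5    0    1   -3]
[176 173 171 167 165 162 159 156 149 146 143 140 138 135 133 130 127 124 122 120 117 115 112 109 106 104 101  99  96  93  91  87  84  81  79  76  73  70  67  65  62  59  56  53  51  48  45  42  39  37  34  31  28  25  23  20  17  14  11   5   6   3
   0  -3  -6  -9 -11 -14 -17 -20 -23 -26 -28 -31 -34]
[-4  0  2  0  0  0 24 27 34 36 35 37 41 37 42 43 41 36 37 33 30  6  3  3 -2  1  2  2 -3 -3]
[-108 -111 -114 -117 -119 -122 -123 -125 -127 -129 -132 -135 -137 -140 -143 -145 -148 -152 -154 -157 -161 -167 -170 -173 -176 -179 -182 -184 -188 -191]
[-1  2  1  5  3 -4  1 49 46 48 42 22 17 15 19 18 24 20 17 15 18 12 16 15 17 17 14 11 10 12 15 12 12 11 16 12 11  9  8 11  8  7 13  7 10  4  8  8  6 10  9  3 -1  0  5 -3  1 -1 -1  1  5  5 -5  3  1]
[700 696 693 690 687 686 682 672 670 667 665 665 663 660 657 654 651 648 646 643 640 638 635 632 629 626 623 621 618 615 612 610 607 604 601 598 595 593 590 587 584 582 578 576 573 570 567 565 562 559 556 554 551 548 545 542 539 537 534 531 528 525
 523 520 517]
bar 2221 [-0.0031 -0.0024 -0.0012  0.0001  0.0306  0.0385  0.0397]
vb 3851 [-0.0031 -0.0022 -0.0009  0.003   0.0148  0.0375  0.0449]
```

```bash
python3 - <<'E'
from seg import *
from scipy.spatial.transform import Rotation as Ro
print(np.round(optics.camera_model('wrist')['tool_from_camera'],3).tolist(), np.round(optics.camera_model('wrist')['K'],1).tolist())
th=-0.131  # tool y direction angle (world)
ty=np.array([np.cos(th),np.sin(th),0]);tz=np.array([0,0,-1.]);tx=np.cross(ty,tz)
q=Ro.from_matrix(np.c_[tx,ty,tz]).as_quat();print(q,tx)
r.reach([0.52,-0.03,0.33],q)
s=r.read_state();print(s['eef_pos'],s['eef_rot'],s['joint_positions'],s['time_s'])
im,d=save('wrist','w1');np.save('pics/w1_pose.npy',np.r_[s['eef_pos'],s['eef_rot']])
E
```

```text
[[0.0, -0.949, -0.314, 0.081], [1.0, 0.0, -0.001, 0.001], [0.001, -0.314, 0.949, -0.141], [0.0, 0.0, 0.0, 1.0]] [[290.3, 0.0, 259.7], [0.0, 290.3, 190.3], [0.0, 0.0, 1.0]]
[0.75187287 0.65930811 0.         0.        ] [0.13062564 0.99143176 0.        ]
[ 0.51998209 -0.02919333  0.3298786 ] [ 7.51422590e-01  6.59821235e-01  2.74427219e-05 -1.71705294e-04] [-2.03464316e-01  2.77898896e-01  1.34950037e+00  2.51138025e-04
  1.51443438e+00 -7.38438602e-02] 2.3
```

View pics/w1.png

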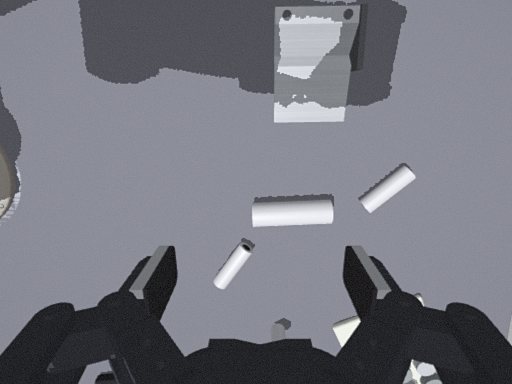

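```bash
cat >> h.py <<'E'
from scipy.spatial.transform import Rotation as Ro
def wT(pose):
    T=np.eye(4);T[:3,:3]=Ro.from_quat(pose[3:]).as_matrix();T[:3,3]=pose[:3]
    return T@np.array(optics.camera_model('wrist')['tool_from_camera'])
def wray(pose,uv,z):
    T=wT(pose);K=np.array(optics.camera_model('wrist')['K']);uv=np.atleast_2d(uv).astype(float)
    d=np.c_[uv,np.ones(len(uv))]@np.linalg.inv(K).T@T[:3,:3].T
    return T[:3,3]+d*((z-T[2,3])/d[:,2])[:,None]
def wcloud(pose,dep):
    T=wT(pose);K=np.array(optics.camera_model('wrist')['K'])
    v,u=np.indices(dep.shape);P=np.stack([(u-K[0,2])/K[0,0]*dep,(v-K[1,2])/K[1,1]*dep,dep],-1)
    return P@T[:3,:3].T+T[:3,3]
E
python3 - <<'E'
from seg import *
im=cv2.imread('pics/w1.png')
a=im[0:130,240:400];b=im[140:240,220:420]
cv2.imwrite('pics/w1a.png',cv2.resize(a,None,fx=4.6,fy=4.6,interpolation=cv2.INTER_CUBIC))
pose=np.load('pics/w1_pose.npy');P=wcloud(pose,np.load('pics/w1.npy'))
# bar mask in wrist
hsv=cv2.cvtColor(im,cv2.COLOR_BGR2HSV);m=((hsv[...,2]>150)&(hsv[...,1]<40)).astype(np.uint8)
n,l,st,c=cv2.connectedComponentsWithStats(m)
k=l[212,292];q=P[l==k];print('bar pix',st[k],c[k])
cnt,_=cv2.findContours((l==k).astype(np.uint8),0,1);box=cv2.minAreaRect(cnt[0]);print(box)
bp=cv2.boxPoints(box);print(bp.round(1));print(wray(pose,bp,0.02).round(4))
g=q[q[:,2]>0.034];print('ridge',len(g),g[:,2].max());A=np.polyfit(g[:,0],g[:,1],1);print('yaw',np.arctan(A[0]),g.mean(0), q[:,0].min(),q[:,0].max(),q[:,1].min(),q[:,1].max())
# v block
print('foot',wray(pose,[[275,122],[343,122]],0.0).round(4))
np.set_printoptions(linewidth=200)
print((P[0:130:3,300,:]*1000).round().astype(int).T)
E
```

```text
bar pix [    0     0   512   356 99211] [257.348923   192.04655734]
((255.5, 177.5), (355.0, 511.0), 90.0)
[[ -0.   0.]
 [511.   0.]
 [511. 355.]
 [  0. 355.]]
[[ 0.2002  0.2158  0.02  ]
 [ 0.8813  0.1271  0.02  ]
 [ 0.9684 -0.5084  0.02  ]
 [-0.0523 -0.3755  0.02  ]]
ridge 1698 0.4708037011140574
yaw -0.7009794834047413 [ 0.5520478  -0.0958675   0.13993741] -0.07379458980813636 0.9703619062952975 -0.4844213110748464 0.20571279926270025
foot [[ 0.5495  0.0069  0.    ]
 [ 0.6563 -0.007   0.    ]]
[[603 603 602 596 596 596 596 595 595 595 595 595 595 596 596 596 596 596 597 596 595 594 593 593 593 593 592 592 592 592 592 591 591 591 590 590 590 590 590 589 589 589 588 588]
 [169 165 161 149 146 142 139 136 132 129 126 123 119 117 113 110 106 103  99  95  91  86  82  78  74  70  66  62  58  54  50  45  41  37  32  28  23  19  14  10   5   0  -4  -9]
 [ -2  -1   0  38  39  37  37  37  38  35  32  28  27  21  20  14  11   9   4   5  10  14  19  16  16  15  14  13  12  11  10  11   9   8   7   6   5   2   2   1   1   1   0  -1]]
```

View pics/w1a.png

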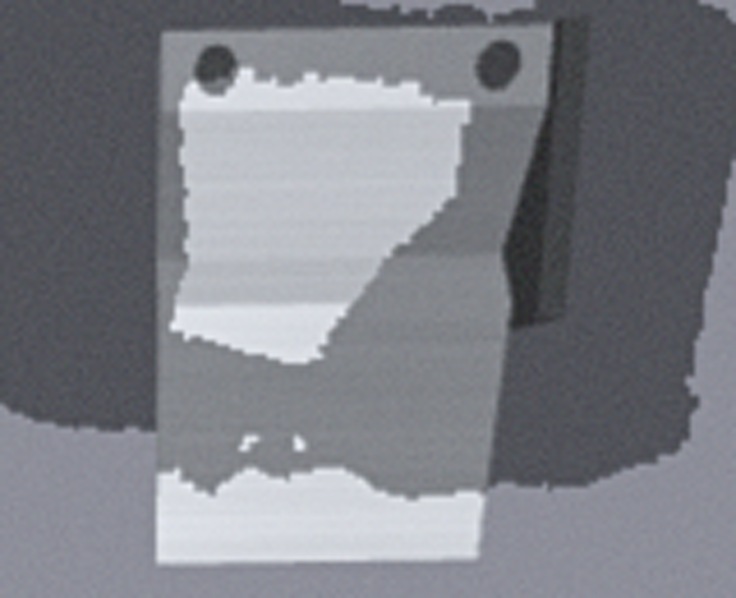

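```bash
python3 - <<'E'
from seg import *
pose=np.load('pics/w1_pose.npy');P=wcloud(pose,np.load('pics/w1.npy'));Pt=np.load('pics/top_xyz.npy');Ps=np.load('pics/scene_xyz.npy')
th=-0.125;e=np.array([np.cos(th),np.sin(th)]);f=np.array([-e[1],e[0]])
c0=np.array([0.608,0.095])
def fit(Q):
    A=np.c_[Q[:,:2],np.ones(len(Q))];m=np.ones(len(Q),bool)
    for _ in range(4):
        x=np.linalg.lstsq(A[m],Q[m,2],rcond=None)[0];rs=Q[:,2]-A@x;m=abs(rs)<2.5*rs[m].std()+1e-4
    return x
for nm,C in (('wrist',P),('top',Pt),('scene',Ps)):
    Q=C.reshape(-1,3);Q=Q[(Q[:,2]>-.01)&(Q[:,2]<.05)]
    a=(Q[:,:2]-c0)@e;b=(Q[:,:2]-c0)@f
    in_=abs(a)<.045
    ra=fit(Q[in_&(b>-.085)&(b<-.025)]);fa=fit(Q[in_&(b>.008)&(b<.028)])
    be=fit(Q[(abs(a)<.05)&(b<-.11)&(b>-.16)]) if nm!='x' else 0
    print(nm,'ramp',ra.round(4),'dir',-np.arctan2(ra[0],ra[1]),'face',fa.round(4),'dir',-np.arctan2(fa[0],fa[1]),'bench z',be@[*(c0+f*-.13),1])
    # lateral positions: ramp z=0 ; face z=3mm at a=0
    # along f through c0: z = g0 + g*b
    for k,z in ((ra,[0,.018]),(fa,[.003,.038])):
        g0=k@[*c0,1];g=k[:2]@f;print('   slope',round(g,3),'b at z',[(zz,round((zz-g0)/g,4)) for zz in z])
E
```

```text
wrist ramp [ 0.0263  0.2232 -0.016 ] dir -0.11733243734412364 face [ 0.1151  1.001  -0.163 ] dir -0.11452274787678487 bench z 2.79114197316194e-05
   slope 0.225 b at z [(0, np.float64(-0.0943)), (0.018, np.float64(-0.0142))]
   slope 1.008 b at z [(0.003, np.float64(0.0009)), (0.038, np.float64(0.0356))]
top ramp [ 0.0201  0.2298 -0.0123] dir -0.08729260328852406 face [ 0.1058  0.9361 -0.1495] dir -0.11258465627256596 bench z 0.00016501940057580947
   slope 0.23 b at z [(0, np.float64(-0.0945)), (0.018, np.float64(-0.0164))]
   slope 0.942 b at z [(0.003, np.float64(-0.0008)), (0.038, np.float64(0.0364))]
scene ramp [ 0.0266  0.2224 -0.0173] dir -0.11879949071711145 face [ 0.1186  0.9827 -0.1643] dir -0.12015904997849777 bench z -0.001071250847450182
   slope 0.224 b at z [(0, np.float64(-0.0891)), (0.018, np.float64(-0.0088))]
   slope 0.99 b at z [(0.003, np.float64(0.0019)), (0.038, np.float64(0.0372))]
```

```bash
python3 - <<'E'
from seg import *
im=cv2.imread('pics/w1.png')
pose=np.load('pics/w1_pose.npy');P=wcloud(pose,np.load('pics/w1.npy'))
th=-0.116;e=np.array([np.cos(th),np.sin(th)]);f=np.array([-e[1],e[0]]);c=np.array([0.608,0.096])
V=lambda p:np.c_[(p[:,:2]-c)@e,(p[:,:2]-c)@f,p[:,2]]
px=np.array([[157,563],[479,557]]);px=(px+.5)/4.6-.5+[240,0];print('foot wrist',V(wray(pose,px,0)).round(4))
px=np.array([[160,32],[550,22]]);px=(px+.5)/4.6-.5+[240,0];print('block top back',V(wray(pose,px,.038)).round(4))
# top cam edges of ramp foot from zoom (4.4,4)
z=np.array([[330,226],[309,381]]);z=(z+.5)/[4.4,4]-.5+[190,110];print('foot top',V(np.array([ray('top',*p,0) for p in z])).round(4))
# bar
g=cv2.cvtColor(im,cv2.COLOR_BGR2GRAY);Q=P
m=(Q[...,2]>.012)&(Q[...,2]<.05)
m=m.astype(np.uint8);n,l,st,ce=cv2.connectedComponentsWithStats(m);k=l[212,292];print(st[k])
q=Q[l==k];A=q[q[:,2]>.03];pf=np.polyfit(A[:,0],A[:,1],1);print('yaw',np.arctan(pf[0]),'top z',np.percentile(q[:,2],98))
ys,xs=np.nonzero(l==k);cnt=np.c_[xs,ys]
v=V(q);print('bar V x',np.percentile(v[:,0],[.3,50,99.7]),'y',np.percentile(v[:,1],[.3,50,99.7]))
rg=V(A);print('ridge mean',rg.mean(0))
Pt=np.load('pics/top_xyz.npy').reshape(-1,3);w=V(Pt);w=w[(w[:,2]>.033)&(w[:,2]<.05)&(abs(w[:,1]+.24)<.05)&(abs(w[:,0]+.03)<.09)];print('top cam ridge',w.mean(0),w.min(0),w.max(0),np.polyfit(w[:,0],w[:,1],1))
E
```

```text
foot wrist [[-0.0498 -0.0953  0.    ]
 [ 0.0609 -0.0947  0.    ]]
block top back [[-0.051   0.0546  0.038 ]
 [ 0.0588  0.0556  0.038 ]]
foot top [[ 0.0575 -0.0972  0.    ]
 [-0.0537 -0.0973  0.    ]]
[ 252  200   81   27 1911]
yaw -0.07911755392745001 top z 0.04102914836150865
bar V x [-0.08648692 -0.02187307  0.04255671] y [-0.26102066 -0.23530978 -0.22094598]
ridge mean [-0.02181287 -0.23957404  0.03722616]
top cam ridge [-0.02703436 -0.24256541  0.03821369] [-0.09057513 -0.26189951  0.03300404] [ 0.03965664 -0.22480026  0.04647707] [ 0.02452796 -0.24190232]
```

```bash
cat >> h.py <<'E'
th=-0.116;e=np.array([np.cos(th),np.sin(th)]);f=np.array([-e[1],e[0]]);O=np.array([0.6115,0.0956])
def W(x,y,z): return np.r_[O+x*e+y*f,z]
_ty=np.r_[e,0];_tz=np.array([0,0,-1.]);Q=Ro.from_matrix(np.c_[np.cross(_ty,_tz),_ty,_tz]).as_quat()
def tov(p): return np.array([(np.array(p)[:2]-O)@e,(np.array(p)[:2]-O)@f,p[2]])
E
python3 - <<'E'
from h import *
command_gripper(0.060)
r.reach(W(-.022,-.302,.13),Q)
r.move_straight(W(-.022,-.302,.036),speed=.12)
s=r.read_state();print(tov(s['eef_pos']),s['time_s'],s['grip_width'])
save('scene','s2');save('wrist','w2')
E
```

```text
[-0.02134922 -0.30210372  0.03689835] 4.6917 0.06008663101925677
```

View pics/s2.png

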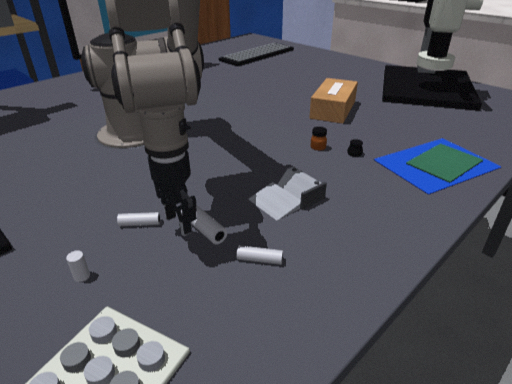

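View pics/w2.png

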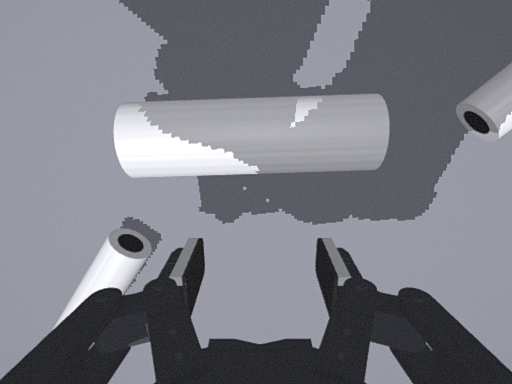

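```bash
python3 - <<'E'
from h import *
print(r.move_straight(W(-.022,-.150,.036),speed=.05))
s=r.read_state();print(tov(s['eef_pos']),s['time_s'],s['contact_force'].round(2))
save('wrist','w3')
E
```

```text
False
[-0.02198253 -0.15009971  0.03599506] 7.9833 [-0.58 -0.67 -0.36]
```

View pics/w3.png

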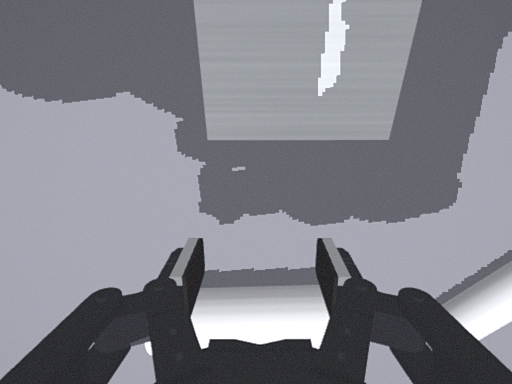

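```bash
python3 - <<'E'
from h import *
im,d=save('scene','s3');save('top','t3')
a=im[130:300,120:340][:,:,::-1]; cv2.imwrite('pics/s3z.png',cv2.resize(a,None,fx=3.5,fy=3.5,interpolation=cv2.INTER_CUBIC))
E
```

```text
(no output)
```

View pics/s3z.png

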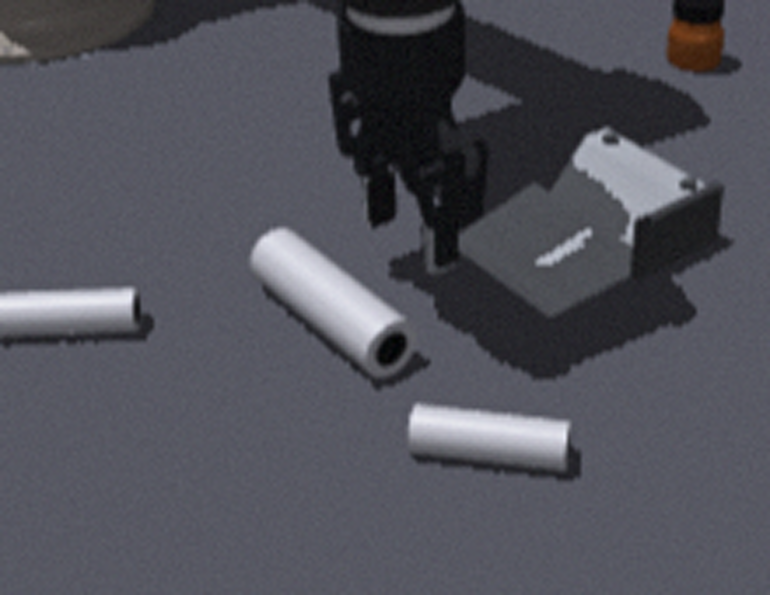

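View pics/t3.png

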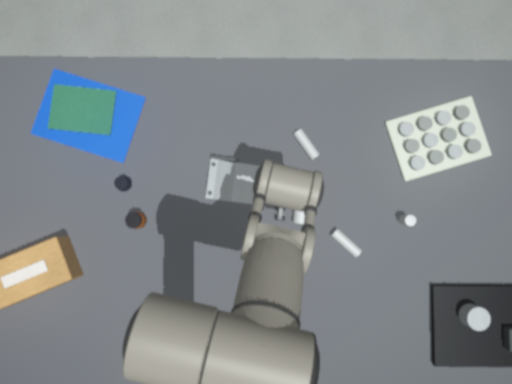

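```bash
python3 - <<'E'
from h import *
s=r.read_state();pose=np.r_[s['eef_pos'],s['eef_rot']]
d=np.load('pics/w3.npy');P=wcloud(pose,d);R=P.reshape(-1,3)
v=np.c_[(R[:,:2]-O)@e,(R[:,:2]-O)@f,R[:,2]].reshape(P.shape)
for (u,w) in [(197,240),(200,242),(190,240),(185,245),(320,240),(325,242),(330,245),(200,270),(320,270),(195,310),(195,300)]: print(u,w,v[w,u].round(4))
m=(v[...,2]>.012)&(v[...,2]<.05)&(v[...,1]<-.14);mm=v[m];q=mm[(mm[:,2]>.025)]
i=np.indices(m.shape);
col=v[200:345,262];print((col[::6]*1000).round().astype(int).T)
E
```

```text
197 240 [-0.0533 -0.1385  0.0457]
200 242 [-0.0518 -0.1393  0.0462]
190 240 [-0.057  -0.1388  0.0452]
185 245 [-0.058  -0.1382  0.0514]
320 240 [ 0.0087 -0.1384  0.0458]
325 242 [ 0.0108 -0.1385  0.0478]
330 245 [ 0.0126 -0.1384  0.051 ]
200 270 [-0.0517 -0.1527  0.0508]
320 270 [ 0.008  -0.1509  0.0535]
195 310 [-0.0615 -0.1947  0.0305]
195 300 [-0.0518 -0.1595  0.0648]
[[ -20  -20  -20  -20  -20  -20  -20  -20  -20  -20  -20  -20  -20  -20
   -20  -20  -20  -20  -20  -20  -20  -20  -20  -20  -21]
 [-134 -138 -142 -146 -151 -155 -160 -165 -169 -174 -179 -183 -189 -193
  -198 -190 -190 -191 -193 -195 -197 -200 -205 -207 -138]
 [   1    0    1    1    1    0   -1   -1    0    0    0    1   -1    0
     1   17   23   27   30   33   36   38   38   40  110]]
```

```bash
python3 - <<'E'
from h import *
c=optics.camera_model('scene');K=np.array(c['K']);R=np.array(c['R']);t=np.array(c['t'])
for z in (0,.011,.02,.03,.04,.05):
    o=[]
    for x in (.012,.024,-.055):
        p=K@(R@W(x,-.139,z)+t);o.append((p[:2]/p[2]).round(1))
    print(z,o)
d=np.load('pics/s3.npy');P=cloud('scene',d)
for w in range(190,212,2):
    for u in (245,): print(w,u,tov(P[w,u]).round(4))
s=r.read_state();print(s['eef_pos'],r.tip_extent)
E
```

```text
0 [array([249.4, 218.3]), array([252.6, 220.8]), array([232.6, 205. ])]
0.011 [array([249.3, 214.5]), array([252.5, 217. ]), array([232.4, 201.3])]
0.02 [array([249.3, 211.4]), array([252.5, 213.9]), array([232.2, 198.2])]
0.03 [array([249.2, 207.9]), array([252.4, 210.3]), array([232.1, 194.8])]
0.04 [array([249.1, 204.3]), array([252.4, 206.7]), array([231.9, 191.3])]
0.05 [array([249.1, 200.7]), array([252.3, 203.1]), array([231.7, 187.8])]
190 245 [ 0.0198 -0.1552  0.0896]
192 245 [ 0.0206 -0.156   0.0852]
194 245 [ 0.0214 -0.1567  0.0807]
196 245 [ 0.0198 -0.1556  0.0741]
198 245 [ 0.0209 -0.1566  0.0699]
200 245 [ 0.0214 -0.157   0.065 ]
202 245 [ 0.0203 -0.1564  0.0587]
204 245 [ 0.0193 -0.1558  0.0525]
206 245 [ 0.021  -0.1572  0.0487]
208 245 [-0.0281 -0.1215 -0.0016]
210 245 [-0.0203 -0.1274 -0.0004]
[ 0.57230046 -0.05089921  0.03600388] 0.025
```

```bash
python3 - <<'E'
from h import *
r.move_straight(W(-.022,-.150,.075),speed=.15)
r.move_straight(W(-.022,-.275,.075),speed=.15)
s=r.read_state();f0=s['contact_force'];print(f0)
print(r.move_straight(W(-.022,-.275,-.012),speed=.03,max_force=4))
s=r.read_state();print(tov(s['eef_pos']),s['time_s'],(s['contact_force']-f0).round(2))
p=s['eef_pos'].copy();p[2]+=.009
r.move_straight(p,speed=.05)
s=r.read_state();np.save('pics/w4_pose.npy',np.r_[s['eef_pos'],s['eef_rot']]);print(tov(s['eef_pos']),s['time_s'])
save('wrist','w4')
E
```

```text
[ 0.16239714  0.13418362 -0.47530019]
True
[-0.02201249 -0.27500997 -0.00342924] 11.8083 [-1.42  0.3   5.51]
[-0.02172496 -0.27508805  0.00597776] 12.1583
```

View pics/w4.png

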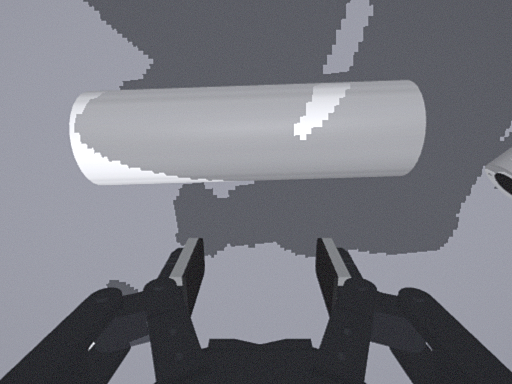

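```bash
python3 - <<'E'
from h import *
print(r.move_straight(W(-.022,-.180,.006),speed=.05))
s=r.read_state();print(tov(s['eef_pos']),s['time_s'],s['contact_force'].round(2))
np.save('pics/w5_pose.npy',np.r_[s['eef_pos'],s['eef_rot']]);save('wrist','w5')
E
```

```text
False
[-0.02196533 -0.18022223  0.00599697] 14.2583 [0.44 0.16 0.04]
```

View pics/w5.png

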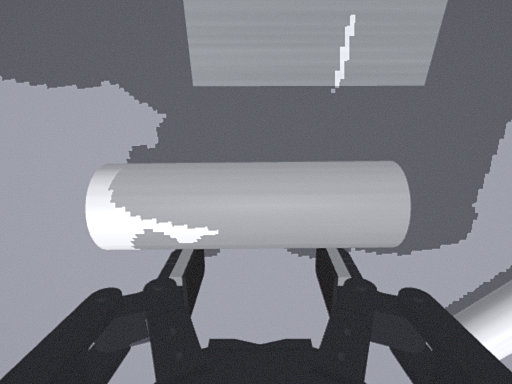

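```bash
python3 - <<'E'
from h import *
r.move_straight(W(-.022,-.125,.006),speed=.05)
r.move_straight(W(-.022,-.040,.024),speed=.045)
s=r.read_state();print(tov(s['eef_pos']),s['time_s'],s['contact_force'].round(2))
np.save('pics/w6_pose.npy',np.r_[s['eef_pos'],s['eef_rot']]);save('wrist','w6')
E
```

```text
[-0.02199017 -0.04015602  0.02395931] 17.6417 [0.76 0.03 1.07]
```

View pics/w6.png

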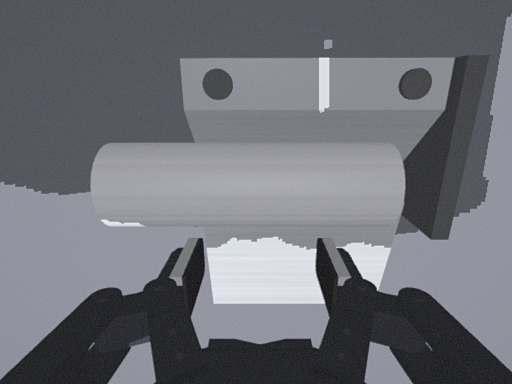

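```bash
cat > chk.py <<'E'
from h import *
def ridge(name,seed,n=''):
    pose=np.load(f'pics/{name}_pose.npy');P=wcloud(pose,np.load(f'pics/{name}.npy'))
    R=P.reshape(-1,3);v=np.c_[(R[:,:2]-O)@e,(R[:,:2]-O)@f,R[:,2]]
    q=v[(v[:,2]>.041)&(v[:,2]<.056)&(abs(v[:,1])<.03)&(v[:,0]>-.11)&(v[:,0]<.05)]
    print('n',len(q),'ztop',np.percentile(q[:,2],[50,97]).round(4),'ymean',q[:,1].mean().round(4),'yrange',np.percentile(q[:,1],[2,98]).round(4),'x',np.percentile(q[:,0],[.3,99.7]).round(4),'slope',np.polyfit(q[:,0],q[:,1],1).round(4))
E
python3 - <<'E'
from chk import *
ridge('w6',0)
P=wcloud(np.load('pics/w6_pose.npy'),np.load('pics/w6.npy'))
for u in (120,250,380): print([(tov(P[w,u])*1000).round(0).tolist() for w in range(145,222,8)])
r.move_straight(W(-.022,-.060,.026),speed=.1)
r.move_straight(W(-.022,-.060,.13),speed=.15)
s=r.read_state();np.save('pics/w7_pose.npy',np.r_[s['eef_pos'],s['eef_rot']]);save('wrist','w7')
ridge('w7',0);print(s['time_s'])
E
```

```text
n 23003 ztop [0.0494 0.0518] ymean 0.0025 yrange [-0.0282  0.017 ] x [-0.0915  0.0378] slope [-0.0011  0.0025]
[[-85.0, 19.0, 34.0], [-82.0, 17.0, 42.0], [-81.0, 14.0, 45.0], [-80.0, 12.0, 48.0], [-79.0, 9.0, 50.0], [-79.0, 6.0, 50.0], [-80.0, 2.0, 51.0], [-80.0, -1.0, 51.0], [-81.0, -5.0, 50.0], [-83.0, -10.0, 49.0]]
[[-26.0, 20.0, 35.0], [-26.0, 17.0, 42.0], [-26.0, 14.0, 44.0], [-26.0, 12.0, 48.0], [-26.0, 9.0, 49.0], [-26.0, 6.0, 51.0], [-26.0, 3.0, 51.0], [-26.0, -1.0, 51.0], [-26.0, -5.0, 51.0], [-26.0, -9.0, 50.0]]
[[32.0, 20.0, 36.0], [30.0, 17.0, 41.0], [29.0, 15.0, 46.0], [29.0, 12.0, 47.0], [28.0, 9.0, 49.0], [28.0, 6.0, 51.0], [28.0, 2.0, 51.0], [28.0, -1.0, 52.0], [29.0, -5.0, 51.0], [30.0, -9.0, 49.0]]
n 7941 ztop [0.0493 0.0518] ymean 0.001 yrange [-0.0163  0.0167] x [-0.0917  0.0377] slope [0.0013 0.0011]
18.8833
```

View pics/w7.png

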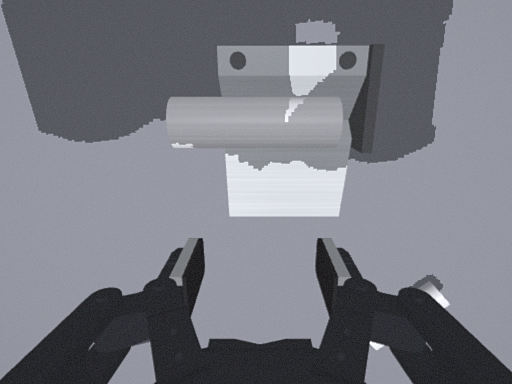

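```bash
python3 - <<'E'
from h import *
command_gripper(0.0)
r.reach(W(-.135,0,.12),Q)
f0=r.read_state()['contact_force']
r.move_straight(W(-.135,0,.07),speed=.12)
print(r.move_straight(W(-.135,0,-.005),speed=.03,max_force=4))
s=r.read_state();print(tov(s['eef_pos']),s['time_s'],(s['contact_force']-f0).round(2),s['grip_width'])
p=s['eef_pos'].copy();p[2]+=.016
r.move_straight(p,speed=.05)
s=r.read_state();np.save('pics/w8_pose.npy',np.r_[s['eef_pos'],s['eef_rot']]);print(tov(s['eef_pos']),s['time_s'])
save('wrist','w8')
im,d=save('scene','s8');a=im[110:260,160:360][:,:,::-1]; cv2.imwrite('pics/s8z.png',cv2.resize(a,None,fx=3.8,fy=3.8,interpolation=cv2.INTER_CUBIC))
E
```

```text
True
[-1.34970349e-01  2.55496847e-06  1.63640238e-03] 22.6833 [-1.05 -0.28  5.29] 0.00029148192605754224
[-1.34796217e-01  3.59457216e-05  1.79534415e-02] 23.1667
```

View pics/w8.png

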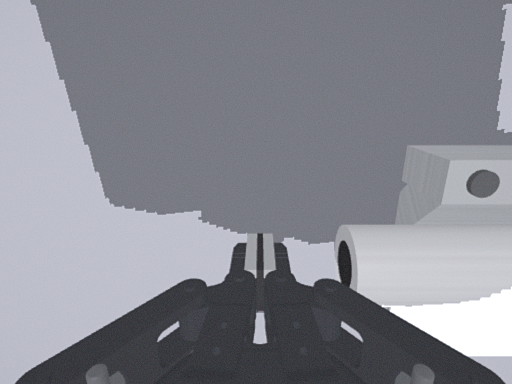

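View pics/s8z.png

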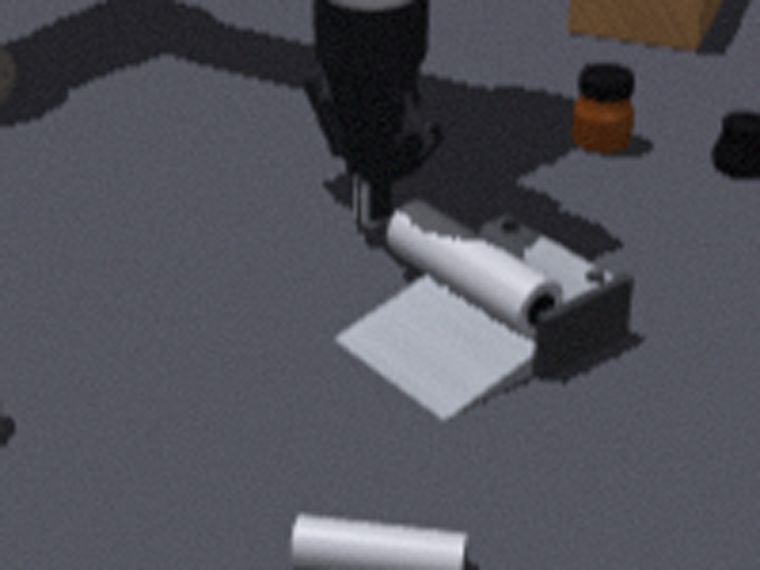

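```bash
python3 - <<'E'
from chk import *
r.move_straight(W(-.135,0,.024),speed=.05)
f0=r.read_state()['contact_force']
print(r.move_straight(W(-.078,0,.024),speed=.02,max_force=7))
s=r.read_state();print(tov(s['eef_pos']),s['time_s'],(s['contact_force']-f0).round(2))
np.save('pics/w9_pose.npy',np.r_[s['eef_pos'],s['eef_rot']]);save('wrist','w9');ridge('w9',0)
E
```

```text
True
[-8.83119638e-02 -9.63005797e-05  2.34358472e-02] 25.625 [ 0.07 -0.36  0.9 ]
n 13429 ztop [0.0491 0.0519] ymean 0.0067 yrange [-0.0108  0.0173] x [-0.1005  0.0294] slope [-0.0478  0.0055]
```

View pics/w9.png

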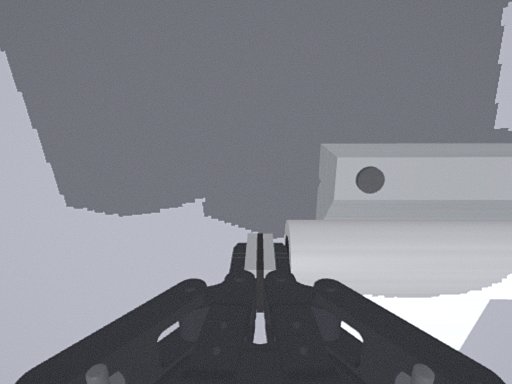

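```bash
python3 - <<'E'
from chk import *
im,d=save('scene','s9');a=im[150:230,240:340][:,:,::-1]; cv2.imwrite('pics/s9z.png',cv2.resize(a,None,fx=7,fy=7,interpolation=cv2.INTER_CUBIC))
P=wcloud(np.load('pics/w9_pose.npy'),np.load('pics/w9.npy'))
for w in (160,180,200,): print([(tov(P[w,u])*1000).round(0).tolist() for u in range(312,345,3)])
for w in (235,265,): print([(tov(P[w,u])*1000).round(0).tolist() for u in range(280,330,4)])
E
```

```text
[[-58.0, 45.0, 0.0], [-56.0, 45.0, 0.0], [-54.0, 45.0, -0.0], [-54.0, 46.0, 5.0], [-54.0, 48.0, 14.0], [-54.0, 50.0, 21.0], [-54.0, 51.0, 28.0], [-54.0, 52.0, 32.0], [-54.0, 53.0, 37.0], [-53.0, 54.0, 38.0], [-52.0, 54.0, 38.0]]
[[-57.0, 34.0, 1.0], [-56.0, 33.0, 0.0], [-54.0, 33.0, -1.0], [-54.0, 36.0, 9.0], [-54.0, 38.0, 16.0], [-54.0, 40.0, 23.0], [-54.0, 42.0, 29.0], [-54.0, 43.0, 34.0], [-53.0, 44.0, 38.0], [-52.0, 45.0, 38.0], [-51.0, 44.0, 38.0]]
[[-57.0, 21.0, -0.0], [-55.0, 21.0, 1.0], [-54.0, 22.0, 5.0], [-54.0, 25.0, 12.0], [-54.0, 28.0, 19.0], [-54.0, 30.0, 26.0], [-54.0, 32.0, 31.0], [-54.0, 35.0, 38.0], [-53.0, 35.0, 38.0], [-51.0, 35.0, 38.0], [-50.0, 34.0, 37.0]]
[[-75.0, -2.0, 1.0], [-73.0, -2.0, 1.0], [-74.0, 15.0, 34.0], [-73.0, 18.0, 40.0], [-71.0, 18.0, 40.0], [-69.0, 18.0, 40.0], [-67.0, 18.0, 40.0], [-65.0, 18.0, 41.0], [-63.0, 18.0, 40.0], [-61.0, 18.0, 40.0], [-59.0, 18.0, 40.0], [-57.0, 18.0, 40.0], [-55.0, 18.0, 40.0]]
[[-79.0, 9.0, 51.0], [-77.0, 8.0, 50.0], [-75.0, 8.0, 50.0], [-73.0, 8.0, 50.0], [-71.0, 8.0, 50.0], [-69.0, 6.0, 48.0], [-68.0, 7.0, 49.0], [-66.0, 7.0, 49.0], [-64.0, 9.0, 51.0], [-62.0, 7.0, 49.0], [-61.0, 8.0, 50.0], [-59.0, 8.0, 50.0], [-57.0, 8.0, 50.0]]
```

View pics/s9z.png

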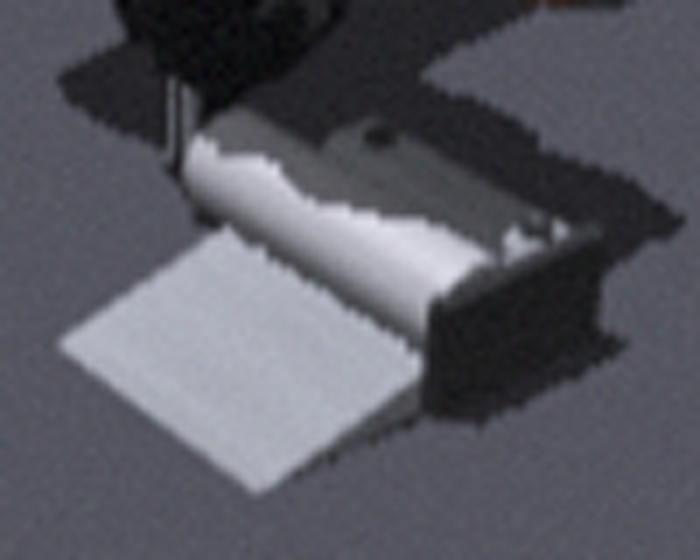

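```bash
python3 - <<'E'
from chk import *
r.move_straight(W(-.135,0,.024),speed=.08)
r.move_straight(W(-.135,0,.10),speed=.15)
r.reach(W(0.02,-.085,.17),Q)
r.hold(.3)
s=r.read_state();np.save('pics/wa_pose.npy',np.r_[s['eef_pos'],s['eef_rot']]);im,d=save('wrist','wa');ridge('wa',0);print(s['time_s'])
save('scene','sa')
cv2.imwrite('pics/waz.png',cv2.resize(im[0:170,160:400][:,:,::-1],None,fx=3.3,fy=3.3,interpolation=cv2.INTER_CUBIC))
E
```

```text
n 6020 ztop [0.0492 0.0519] ymean 0.0002 yrange [-0.0163  0.0168] x [-0.0735  0.0494] slope [0.0023 0.0002]
28.1917
```

View pics/waz.png

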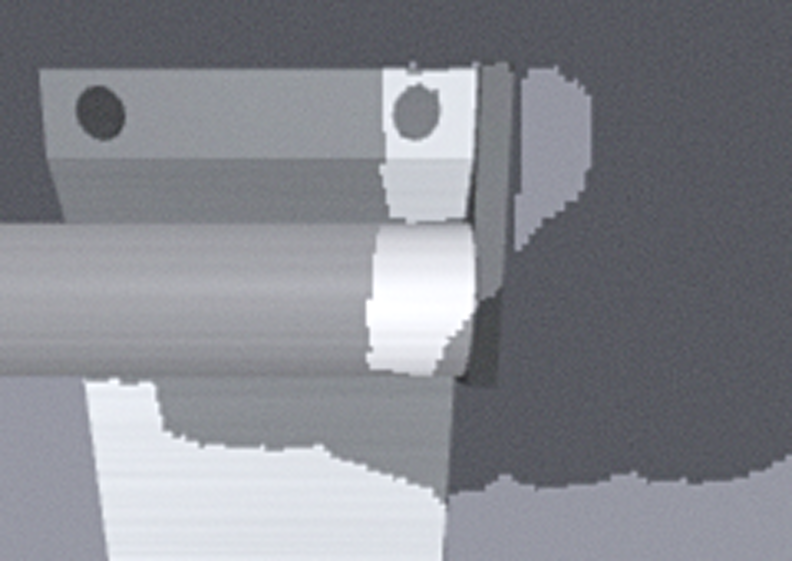

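View pics/sa.png

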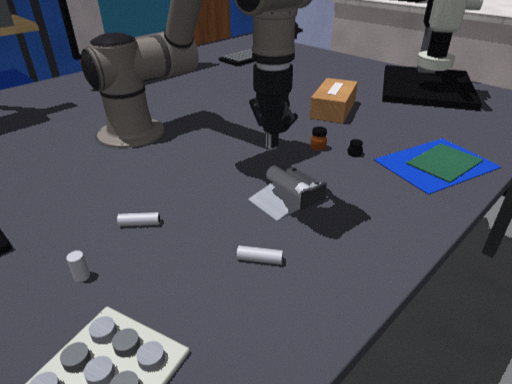

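```bash
python3 - <<'E'
from chk import *
r.hold(.3);r.finish_job()
E
```

```text
the job is handed in; nothing more can be done
```

The bar is lying in the V with its end against the stop plate, and I handed the job in at about 28.5 s. No verdict is reported back.

**How it went**
- I pushed the bar with the two fingertips set 60 mm apart. They squared it to the V and rolled it along the bench, up the ramp and into the V.
- I then pushed it endways with the closed fingers until the force limit tripped, and backed the hand off to about 0.17 m height.

**Last checks**
- **Seated:** the bar's top measured about 51 mm above the bench. Its axis was within about 1 mm of the V's middle line, and it was parallel to within 0.003 rad.
- **Against the stop:** its other end stood out 20 mm past the block's open end, as the task text says it should. The wrist picture showed no gap at the stop plate.
- **Bystanders:** the jar, short bar and loupe looked unmoved in the scene picture.

**What failed or disagreed**
- **First push missed:** the fingertips only grazed the top of the bar and passed over it, rolling it about 30 mm. The fingertips stood about 3 mm behind the TCP at 60 mm opening, and about 2 mm ahead of it when shut. The stated figure is 25 mm ahead. I found this by lowering the fingers gently to the bench, then pushed again lower down.
- **Camera offset:** the wrist and top cameras differed by about 3 mm on the V-block's position along the V. I therefore judged the final contact from the force stop, the 20 mm overhang and the picture.

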